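# Tip the canvases back in their stand

### The arm

A 7-joint arm with a two-finger parallel gripper is mounted at the origin on the work surface; the furniture and walls round the work are solid. World frame = base frame: x ahead of the robot, y to its left, z up, the work surface at z = 0. Lengths are in m, angles in rad, forces in N, time in s.
With the tool pointing down it reaches from about 0.425 to 0.925 m from the base axis. Payload 6.8 kg.
Tool frame: the origin (TCP) lies midway between the tips of the shut fingers; the grasp point (between the pads) lies 19 mm behind it (r.grip_point_offset is the distance from the TCP to the grasp point, in m); z points along the fingers, y is the direction in which the jaws open and shut (so a half turn about z gives the same grasp; the last joint's range is limited). The gripper opens to 85 mm and grips with 20 to 120 N. Pads are 22 mm wide; open, the fingers measure 114 mm over their backs; the gripper's body (76 mm by 85 mm) begins 54 mm behind the grasp point. The pads swing forward as they close: fully open they stand 13 mm farther back than shut.
Start: joints at [1.058, 0.477, 0.022, 1.555, -0.011, 1.109, -0.083], TCP at [0.266, -0.62, 0.231] pointing down, gripper open.
Joint ranges: [-2.96, 2.96], [-0.34, 2.1], [-1.41, 1.46], [0.24, 2.44], [-1.37, 4.51], [0.17, 1.92], [-2.96, 2.96]. Speed limits (rad/s): [2.39, 2.39, 3.14, 3.14, 3.14, 3.14, 3.14].

### API

Orientations are given as a rotation vector (axis times angle).
In Python, from bench import r, grab_frame, camera_params gives the robot as it stands.
- The arm moves only by the tool carry_out, never from a script. Its argument "motion" is text: rows parted by semicolons, each of 5 numbers parted by spaces: the closure, from 0 (fully open) to 1 (shut), then the shift along the tool's x, y, z in mm, then the turn about the tool's z in rad. In form: fingers dx dy dz twist; .... A call has exactly 8 rows; each row shifts and turns the commanded pose from where the row before left it, along the tool's axes as they then stand; what a row does not reach is not made up. A row lasts 1/8 s, in which the tool goes at most 62.5 mm and 10.7 degrees, less where a joint would pass 70% of its speed; a pose out of reach is approached as far as the arm can. A call with a gripper value outside its range is refused whole. The fingers move at their own pace and stop on an object; "newtons" is the grip in N (left out, the last holds). Time passes only in rows, so rows that do not move let the fingers close, or fill a call up. It gives the time, the measured TCP pose, the force and the opening at its end, in the units of the state.
- r.get_obs(): the state, without advancing time (a new reading comes with each control period).
- grab_frame(name): name is "scene" or "top"; returns the picture (400x640x3 uint8, red, green, blue); there is no depth.
- camera_params(name): a dict with "fx", "fy", "cx", "cy" (pixels), "eye" and "attitude" of the camera in the world. Camera axes: x right, y down, z forward; pixel columns grow to the right and rows downward; lengths in m; the calibration is good to about 2 mm. A picture is of the moment at which its call begins. camera_params takes no time and is no camera call.
- r.hand_in(): hands the job in, once; it reports no verdict.
The state is a dict: "clock": time; "joints": joint angles; "qvel": joint speeds; "tau": joint torques, N m; "tcp_pos": TCP position; "orientation": TCP orientation; "contact_force": force on the tool from outside, world axes, zero at the start; "moment": the same for the moment, N m; "grip_width": finger opening in m.
Only numpy, scipy, OpenCV 4.12 (cv2) and the standard library are available. Lean on these libraries where they do the work, as an engineer would, in place of code of your own. Each camera call takes 0.05 s, during which the arm holds its last target.

### The job

In the wooden stand on the table three blank canvases have slumped forward onto the front rail. With the fingertips push the tall canvas and the wide canvas back past upright, in either order, so that each comes to rest leaning on the rear rail where it stands, without lifting or shifting them in the groove. Leave the small square canvas leaning forward and everything else on the table where it is.

Things in the scene. Friction and masses are not known exactly. Their poses are not given: they have to be found in the camera images.
- stand: Wooden stand, fixed: a board 110 mm deep, 540 long, top 15 mm above the table, with a groove 26 mm wide along its middle between strips that rise to 25 mm; end cheeks rise to 77 mm. The canvases stand in the groove side by side in any order, middles about 165 mm apart. Origin: on the table under the board's middle; +x away from the robot, from front rail to rear rail, y along the groove.
- rear_rail (a point): Middle of the stand's rear rail, a dowel 10 mm thick along the stand's y, centre 25 mm behind the groove's middle and 60 mm above the table. An equal front rail runs 25 mm before the groove's middle.
- tall_canvas: The tall canvas, blank, white with wooden bars behind: 120 mm wide, 170 tall, 18 thick, about 140 g, loose in the groove. Origin: middle of its underside; z up along its height, y along its width, -x out of its face. It starts leaning about 19 degrees forward (top towards the robot) on the front rail; pushed past upright about its lower edge, it falls and rests leaning back as much on the rear rail.
- wide_canvas: The wide canvas, blank, white with wooden bars behind: 160 mm wide, 120 tall, 18 thick, about 130 g, loose in the groove. Origin: middle of its underside; z up along its height, y along its width, -x out of its face. It starts leaning about 19 degrees forward (top towards the robot) on the front rail; pushed past upright about its lower edge, it falls and rests leaning back as much on the rear rail.
- square_canvas: The small square canvas, to be left as it is, blank, white with wooden bars behind: 90 mm wide, 90 tall, 18 thick, about 70 g, loose in the groove. Origin: middle of its underside; z up along its height, y along its width, -x out of its face. It starts leaning about 19 degrees forward (top towards the robot) on the front rail; pushed past upright about its lower edge, it falls and rests leaning back as much on the rear rail.
- tall_canvas_top (a point): Middle of the tall canvas's top edge, 170 mm from its origin along its height and half-way through its thickness; same axes as that canvas.
- wide_canvas_top (a point): Middle of the wide canvas's top edge, 120 mm from its origin along its height and half-way through its thickness; same axes as that canvas.
- square_canvas_top (a point): Middle of the square canvas's top edge, 90 mm from its origin along its height and half-way through its thickness; same axes as that canvas.
- cup_left: Bystander: a white plastic rinse cup, 83 mm wide and 106 mm tall, at the left front of the table. Origin: the centre of its underside.
- cup_right: Bystander: a white plastic rinse cup, 83 mm wide and 106 mm tall, at the right side of the table. Origin: the centre of its underside.
- brush_red: Bystander: a flat brush with a red handle, 189 mm long and 11 mm high, lying on the table in front of the stand, towards the robot. Origin: the centre of its underside.
- brush_side: Bystander: a brush with a plain wooden handle, 209 mm long and 11 mm high, lying at the right. Origin: the centre of its underside.
- bottle_a: Bystander: a squeeze paint bottle with a black cap, 51 mm wide and 146 mm tall, standing behind the stand. Origin: the centre of its underside.
- bottle_b: Bystander: a squeeze paint bottle with a white cap, 51 mm wide and 146 mm tall, standing behind the stand. Origin: the centre of its underside.
Mind the look-alikes: they are no part of the job. What is shaped like the tall_canvas but green or red is not meant.

How it is judged:
By the outcome, as a careful person would: the job done as asked, in the order asked, and still so for the second after the job is handed in, with the robot touching nothing.
It also fails if it takes over 48 s, if anything falls off the work surface, if the arm or the gripper's body presses on something with over 40 N, if the wrist force passes 120 N, or if a joint passes its speed limit or range.

## Working session

There is one attempt and no reset: what is moved stays moved. The work goes in short steps, Python scripts to look and compute and a tool call to move; the robot and the scene stay as the last step left them, time stands still between calls to the robot, and variables do not carry over. Pictures are saved under pics/ and viewed, and the job is handed in when it is done.

Besides the shell and the picture viewer there is one more tool, called after ">>>" by a JSON object that holds its "name" and its "arguments", one argument or row to a line. carry_out: Moves the arm, as the interface text tells. Its arguments: {"type":"object","properties":{"motion":{"type":"string"},"newtons":{"type":"number"}},"required":["motion"]}

```bash
mkdir -p pics; ls; python3 - <<'E'
from bench import r, grab_frame, camera_params
import cv2
for n in("scene","top"):
    cv2.imwrite(f"pics/{n}0.png",grab_frame(n)[:,:,::-1]); print(n,camera_params(n))
print(r.get_obs())
E
```

```text
pics
scene {'fx': 485.3327657944335, 'fy': 485.3327657944335, 'cx': 321.5532215788978, 'cy': 200.80023615033144, 'eye': array([-0.98970917,  0.6340042 ,  1.22169761]), 'attitude': array([-1.30371654,  2.00131517, -1.11053448])}
top {'fx': 400.73783445853826, 'fy': 400.73783445853826, 'cx': 320.1267162123567, 'cy': 202.34661792862033, 'eye': array([ 0.37164053, -0.17453948,  1.53345716]), 'attitude': array([-2.1208455 ,  2.14433145, -0.11020767])}
{'clock': 0.1, 'joints': array([ 1.05787787,  0.47774447,  0.02235007,  1.55634704, -0.01156124,
        1.10934027, -0.08312712]), 'qvel': array([ 1.42036619e-03, -1.81037446e-03,  1.17678259e-03, -2.50174667e-04,
        1.21262850e-04, -4.96016023e-04, -5.49795478e-05]), 'tau': array([ 4.85373224e-03, -5.97755814e+01,  1.61396764e+00, -2.81951022e+01,
        1.28952228e-02,  5.04962954e-03,  2.85437397e-05]), 'tcp_pos': array([ 0.26563512, -0.61993809,  0.2304073 ]), 'orientation': array([-3.07584349e+00, -6.31157442e-01,  6.54428186e-04]), 'contact_force': array([ 0.69552258, -0.80163593,  0.73302409]), 'moment': array([-0.00041711,  0.04121978,  0.03652049]), 'grip_width': 0.08515269194965702}
```

View pics/scene0.png

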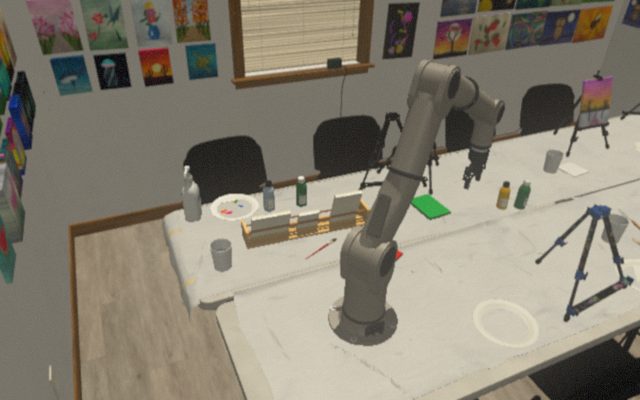

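View pics/top0.png

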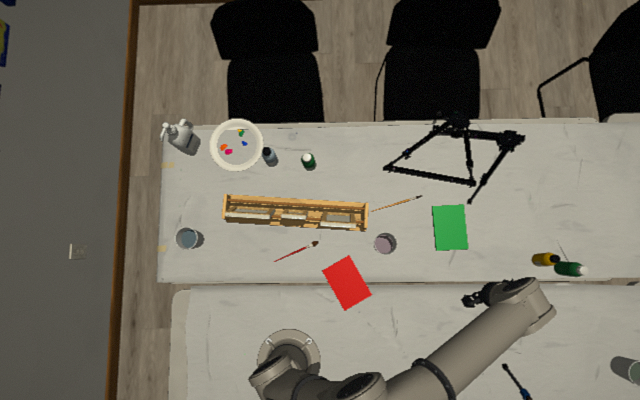

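The stand is at top-view pixels (222-368, 195-230). It appears to hold, left to right, wide, square and tall. The green and red panels lying on the table, at (450,228) and (346,283), are the look-alikes. I'll enlarge to check.

```bash
python3 - <<'E'
import cv2
a=cv2.imread("pics/top0.png")[180:245,210:380]; cv2.imwrite("pics/top0c.png",cv2.resize(a,None,fx=4.7,fy=4.7,interpolation=cv2.INTER_CUBIC))
a=cv2.imread("pics/scene0.png")[180:260,230:380]; cv2.imwrite("pics/scene0c.png",cv2.resize(a,None,fx=5,fy=5,interpolation=cv2.INTER_CUBIC))
E
```

```text
(no output)
```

View pics/top0c.png

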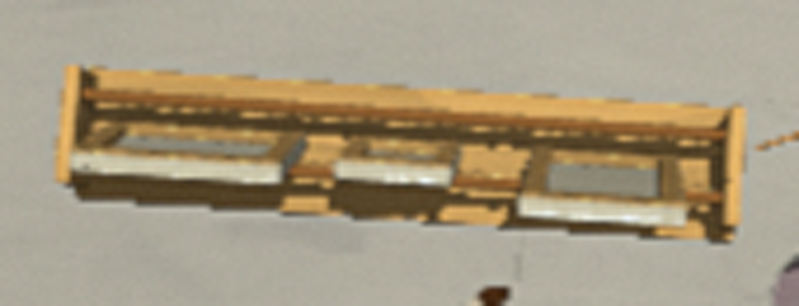

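View pics/scene0c.png

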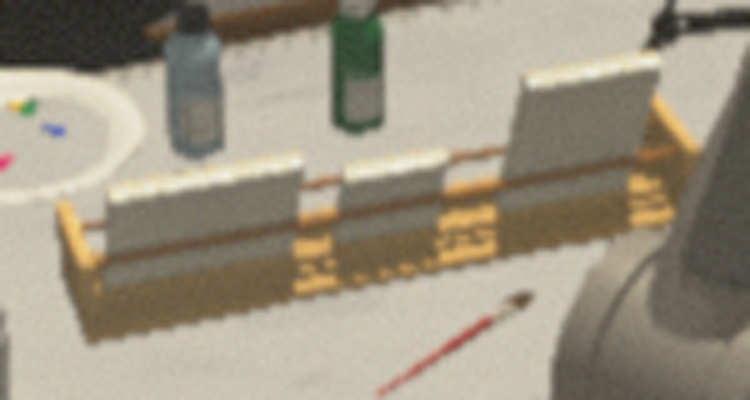

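```bash
cat > h.py <<'E'
import numpy as np, cv2
from scipy.spatial.transform import Rotation as R
from bench import camera_params
def w(n,u,v,z):
    c=camera_params(n); d=R.from_rotvec(c["attitude"]).apply([(u-c["cx"])/c["fx"],(v-c["cy"])/c["fy"],1]); e=c["eye"]
    return e+d*(z-e[2])/d[2]
def px(n,p):
    c=camera_params(n); q=R.from_rotvec(c["attitude"]).inv().apply(np.array(p)-c["eye"]); return np.array([c["cx"]+c["fx"]*q[0]/q[2],c["cy"]+c["fy"]*q[1]/q[2]])
E
python3 - <<'E'
from h import *
T=lambda u,v,z:w("top",210+u/4.7,180+v/4.7,z)
S=lambda u,v,z:w("scene",230+u/5,180+v/5,z)
np.set_printoptions(precision=4,suppress=True)
for k,a in dict(cLr=(66,67,.077),cLf=(57,183,.077),cRr=(745,107,.077),cRf=(738,240,.077)).items(): print(k,T(*a))
for k,a in dict(cLr=(82,92,.06),rrR=(722,134,.06)).items(): print('rr',k,T(*a))
for k,z,a in [('wide',.131,[(73,163),(282,180),(75,152),(285,165)]),('sq',.103,[(335,180),(450,184),(337,162),(452,168)]),('tall',.179,[(518,216),(686,223),(520,194),(688,205)])]:
    P=np.array([T(*x,z) for x in a]); print(k,P.mean(0),np.linalg.norm(P[0]-P[1])); print(P)
for k,z,a in [('wide',.131,[(108,197),(303,165)]),('sq',.103,[(344,178),(447,158)]),('tall',.179,[(526,83),(660,63)])]:
    P=np.array([S(*x,z) for x in a]); print('scene',k,P.mean(0),np.linalg.norm(P[0]-P[1]))
for k,z,a in [('cupL',.106,(187,237)),('cupR',.106,(385,241)),('botA',.14,(269,152)),('botB',.14,(308,157)),('br1',.01,(275,261)),('br2',.01,(318,242))]: print(k,w("top",*a,z))
E
```

```text
cLr [0.611  0.2338 0.077 ]
cLf [0.519  0.2387 0.077 ]
cRr [ 0.5718 -0.3001  0.077 ]
cRf [ 0.4685 -0.2921  0.077 ]
rr cLr [0.5934 0.2252 0.06  ]
rr rrR [ 0.553 -0.283  0.06 ]
wide [0.526  0.1312 0.131 ] 0.15956339854862941
[[0.5285 0.2115 0.131 ]
 [0.5137 0.0526 0.131 ]
 [0.5369 0.2102 0.131 ]
 [0.525  0.0505 0.131 ]]
sq [ 0.5205 -0.0285  0.103 ] 0.08832750811536251
[[ 0.5161  0.0164  0.103 ]
 [ 0.5119 -0.0719  0.103 ]
 [ 0.5299  0.0149  0.103 ]
 [ 0.5242 -0.0734  0.103 ]]
tall [ 0.4847 -0.1875  0.179 ] 0.12081529295249391
[[ 0.4807 -0.1263  0.179 ]
 [ 0.4743 -0.247   0.179 ]
 [ 0.4966 -0.1279  0.179 ]
 [ 0.4873 -0.2487  0.179 ]]
scene wide [0.5178 0.1382 0.131 ] 0.15728322125166588
scene sq [ 0.5145 -0.0231  0.103 ] 0.08938539975405754
scene tall [ 0.4762 -0.1808  0.179 ] 0.11584213209663166
cupL [0.4523 0.3564 0.106 ]
cupR [ 0.4308 -0.3521  0.106 ]
botA [0.7521 0.0569 0.14  ]
botB [ 0.7312 -0.0834  0.14  ]
br1 [0.3637 0.0518 0.01  ]
br2 [ 0.4336 -0.1114  0.01  ]
```

Scene view and top view agree to about 8 mm, and the measured widths are 160, 90 and 121 mm, so I've identified them correctly: wide at y≈0.13, square at −0.03, tall at −0.19. Stand yaw is about −0.08. Next is a helper for the tool-frame moves.

```bash
cat >> h.py <<'E'
YAW=-0.079
def go(p,R0=None):
    """remaining shift in tool axes (mm) from current pose to p, and the twist to align tool y with stand y"""
    from bench import r
    o=r.get_obs(); M=R.from_rotvec(o["orientation"]).as_matrix()
    sy=np.array([-np.sin(YAW),np.cos(YAW),0])
    a=M.T@sy; tw=np.arctan2(-a[0],a[1]); tw=(tw+np.pi/2)%np.pi-np.pi/2
    print("tcp",o["tcp_pos"].round(4),"f",o["contact_force"].round(1),"j",o["joints"].round(2))
    print("shift mm",(M.T@(np.array(p)-o["tcp_pos"])*1e3).round(1),"twist",tw.round(3)); print(M.round(3))
E
python3 -c "
from h import *
go([.405,-.182,.231])"
```

```text
tcp [ 0.2656 -0.6199  0.2304] f [ 0.7 -0.8  0.7] j [ 1.06  0.48  0.02  1.56 -0.01  1.11 -0.08]
shift mm [ 300.6 -347.7   -0. ] twist 0.484
[[ 0.919  0.394 -0.001]
 [ 0.394 -0.919  0.002]
 [-0.    -0.002 -1.   ]]
```

>>> {"name": "carry_out", "arguments": {
  "motion": "0.5 30 -35 0 0;0.5 30 -35 0 0;0.5 30 -35 0 0;0.5 30 -35 0 0;0.5 30 -35 0 0;0.5 30 -35 0 0;0.5 30 -35 0 0;0.5 0 0 0 0"
}}

```text
clock: 1.1
tcp_pos: [0.3635, -0.3091, 0.2312]
orientation: [-3.074, -0.641, -0.0]
contact_force: [-0.4, 0.3, 0.5]
grip_width: 0.0428
```

```bash
python3 -c "
from h import *
go([.405,-.182,.231])"
```

```text
tcp [ 0.3635 -0.3091  0.2312] f [-0.4  0.3  0.5] j [ 0.69  0.16 -0.13  2.01  0.02  0.98 -0.61]
shift mm [  88.8 -100.     0.3] twist 0.49
[[ 0.917  0.399 -0.   ]
 [ 0.399 -0.917  0.001]
 [ 0.    -0.001 -1.   ]]
```

>>> {"name": "carry_out", "arguments": {
  "motion": "0.5 30 -33 0 0;0.5 30 -33 0 0;0.5 29 -33 0 0;0.5 0 0 0 0.16;0.5 0 0 0 0.16;0.5 0 0 0 0.17;0.5 0 0 0 0;0.5 0 0 0 0"
}}

```text
clock: 2.1
tcp_pos: [0.4051, -0.187, 0.2312]
orientation: [3.139, -0.13, -0.0]
contact_force: [0.4, 0.4, -0.2]
grip_width: 0.0429
```

```bash
python3 - <<'E'
from h import *
from bench import grab_frame
go([.405,-.182,.145])
for n in("scene","top"): 
    im=grab_frame(n)[:,:,::-1]
    im=im[140:260,200:400] if n=="scene" else im[170:290,200:400]
    cv2.imwrite(f"pics/{n}1.png",cv2.resize(im,None,fx=4,fy=4,interpolation=cv2.INTER_CUBIC))
E
```

```text
tcp [ 0.4051 -0.187   0.2312] f [ 0.4  0.4 -0.2] j [ 0.48  0.11 -0.21  2.06  0.03  0.97 -1.39]
shift mm [-0.5 -5.  86.2] twist -0.004
[[ 0.997 -0.083 -0.   ]
 [-0.083 -0.997 -0.   ]
 [-0.     0.    -1.   ]]
```

View pics/top1.png

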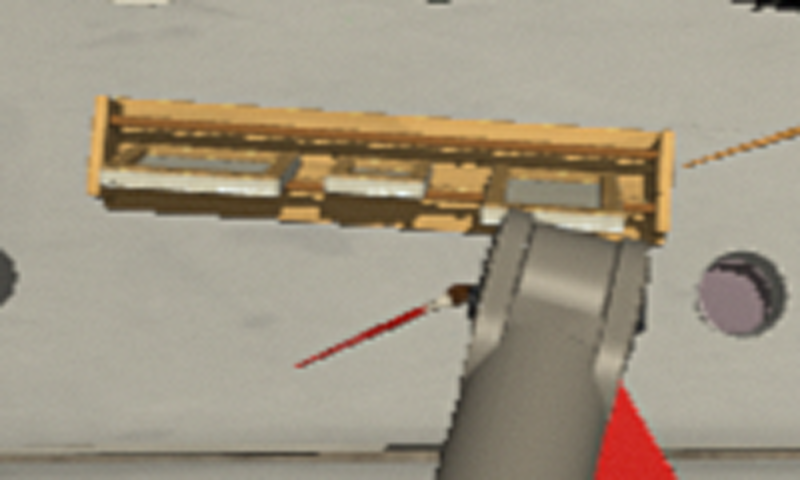

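View pics/scene1.png

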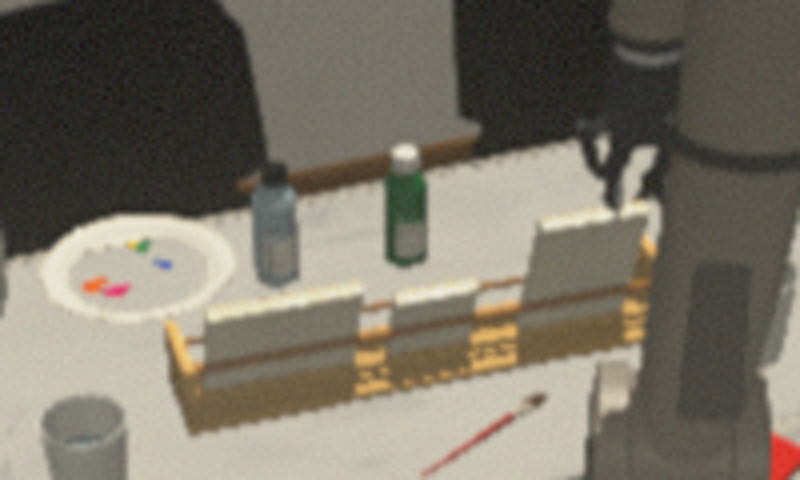

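The tool stands in front of the tall canvas, clear of it and aligned. Now I'll descend and approach.

>>> {"name": "carry_out", "arguments": {
  "motion": "0.5 0 -5 30 0;0.5 0 0 30 0;0.5 0 0 30 0;0.5 15 0 0 0;0.5 15 0 0 0;0.5 10 0 0 0;0.5 5 0 0 0;0.5 5 0 0 0"
}}

```text
clock: 3.2
tcp_pos: [0.4558, -0.1859, 0.1416]
orientation: [3.139, -0.134, 0.001]
contact_force: [1.1, -0.3, -0.4]
grip_width: 0.0427
```

>>> {"name": "carry_out", "arguments": {
  "motion": "0.5 5 0 0 0;0.5 5 0 0 0;0.5 5 0 0 0;0.5 5 0 0 0;0.5 5 0 0 0;0.5 5 0 0 0;0.5 5 0 0 0;0.5 0 0 0 0"
}}

```text
clock: 4.2
tcp_pos: [0.4912, -0.1889, 0.1418]
orientation: [3.138, -0.134, 0.002]
contact_force: [-0.4, -0.3, 5.0]
grip_width: 0.0428
```

```bash
python3 - <<'E'
from h import *
from bench import grab_frame
go([.54,-.195,.14])
for n in("scene","top"): 
    im=grab_frame(n)[:,:,::-1]
    im=im[140:260,200:400] if n=="scene" else im[170:290,200:400]
    cv2.imwrite(f"pics/{n}2.png",cv2.resize(im,None,fx=4,fy=4,interpolation=cv2.INTER_CUBIC))
E
```

```text
tcp [ 0.4912 -0.1889  0.1418] f [-0.4 -0.3  5. ] j [ 0.41  0.35 -0.2   1.98  0.09  0.81 -1.5 ]
shift mm [49.1  1.9  1.9] twist -0.006
[[ 0.996 -0.085  0.001]
 [-0.085 -0.996 -0.   ]
 [ 0.001  0.    -1.   ]]
```

View pics/top2.png

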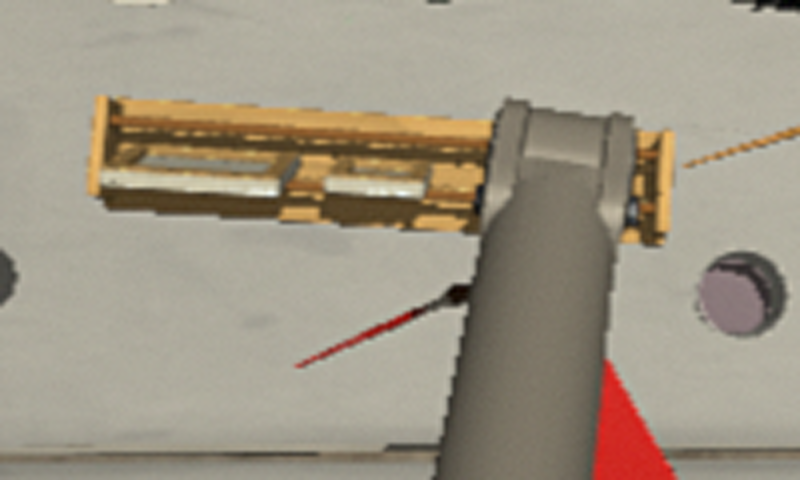

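View pics/scene2.png

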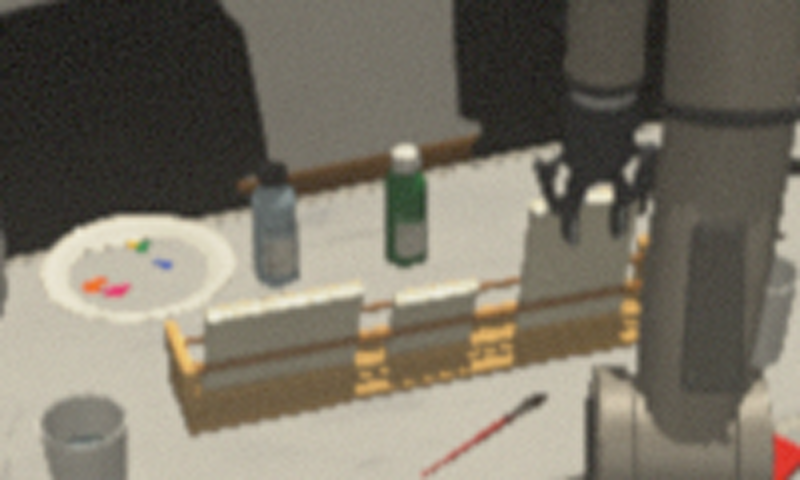

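A 5 N upward force shows the canvas's top edge is riding under the knuckles. I'll back off, raise 18 mm and push nearer the top.

>>> {"name": "carry_out", "arguments": {
  "motion": "0.5 -6 0 0 0;0.5 -6 0 0 0;0.5 -6 0 0 0;0.5 -6 0 0 0;0.5 -6 0 0 0;0.5 -10 0 0 0;0.5 0 0 -18 0;0.5 0 0 0 0"
}}

```text
clock: 5.3
tcp_pos: [0.451, -0.1857, 0.1603]
orientation: [3.138, -0.134, 0.004]
contact_force: [0.4, 0.5, -0.2]
grip_width: 0.043
```

>>> {"name": "carry_out", "arguments": {
  "motion": "0.5 10 0 0 0;0.5 6 0 0 0;0.5 6 0 0 0;0.5 6 0 0 0;0.5 6 0 0 0;0.5 6 0 0 0;0.5 0 0 0 0;0.5 0 0 0 0"
}}

```text
clock: 6.3
tcp_pos: [0.4901, -0.1887, 0.1592]
orientation: [-3.139, 0.134, 0.0]
contact_force: [0.8, -0.4, 0.6]
grip_width: 0.0428
```

>>> {"name": "carry_out", "arguments": {
  "motion": "0.5 5 0 0 0;0.5 5 0 0 0;0.5 5 0 0 0;0.5 5 0 0 0;0.5 4 0 0 0;0.5 3 0 0 0;0.5 3 0 0 0;0.5 0 0 0 0"
}}

```text
clock: 7.3
tcp_pos: [0.5204, -0.1913, 0.1593]
orientation: [-3.139, 0.134, -0.0]
contact_force: [-0.2, -0.6, -0.2]
grip_width: 0.0428
```

```bash
python3 - <<'E'
from h import *
from bench import grab_frame
go([.54,-.195,.16])
for n in("scene",): 
    im=grab_frame(n)[:,:,::-1]
    im=im[140:260,200:400] if n=="scene" else im[170:290,200:400]
    cv2.imwrite(f"pics/{n}3.png",cv2.resize(im,None,fx=4,fy=4,interpolation=cv2.INTER_CUBIC))
E
```

```text
tcp [ 0.5204 -0.1913  0.1593] f [-0.2 -0.6 -0.2] j [ 0.4   0.37 -0.2   1.91  0.09  0.87 -1.5 ]
shift mm [19.9  2.  -0.7] twist -0.006
[[ 0.996 -0.085  0.   ]
 [-0.085 -0.996  0.   ]
 [ 0.    -0.    -1.   ]]
```

View pics/scene3.png

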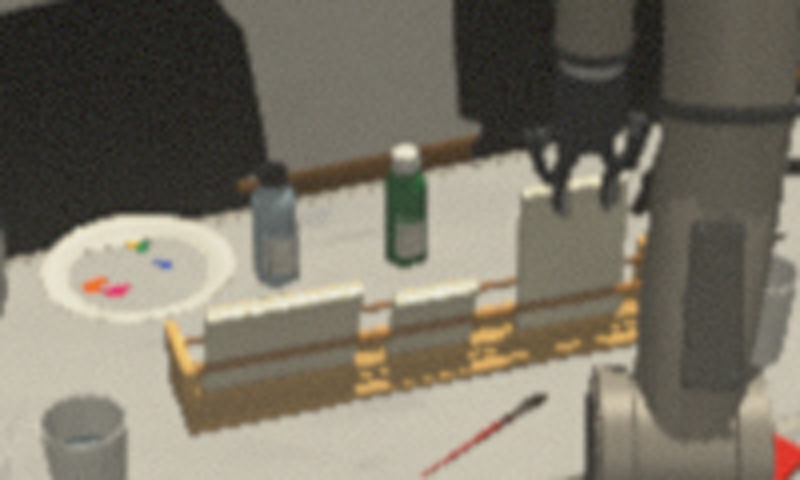

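>>> {"name": "carry_out", "arguments": {
  "motion": "0.5 4 0 0 0;0.5 4 0 0 0;0.5 4 0 0 0;0.5 4 0 0 0;0.5 4 0 0 0;0.5 4 0 0 0;0.5 0 0 0 0;0.5 0 0 0 0"
}}

```text
clock: 8.35
tcp_pos: [0.544, -0.1934, 0.1593]
orientation: [3.139, -0.134, -0.0]
contact_force: [0.1, 0.0, -0.4]
grip_width: 0.0427
```

```bash
python3 - <<'E'
from h import *
from bench import grab_frame
go([.54,-.195,.16])
for n in("scene",): 
    im=grab_frame(n)[:,:,::-1]
    im=im[140:260,200:400] if n=="scene" else im[170:290,200:400]
    cv2.imwrite(f"pics/{n}4.png",cv2.resize(im,None,fx=4,fy=4,interpolation=cv2.INTER_CUBIC))
E
```

```text
tcp [ 0.544  -0.1934  0.1593] f [ 0.1  0.  -0.4] j [ 0.39  0.41 -0.2   1.85  0.1   0.89 -1.51]
shift mm [-3.8  1.9 -0.7] twist -0.006
[[ 0.996 -0.085 -0.   ]
 [-0.085 -0.996 -0.   ]
 [-0.     0.    -1.   ]]
```

View pics/scene4.png

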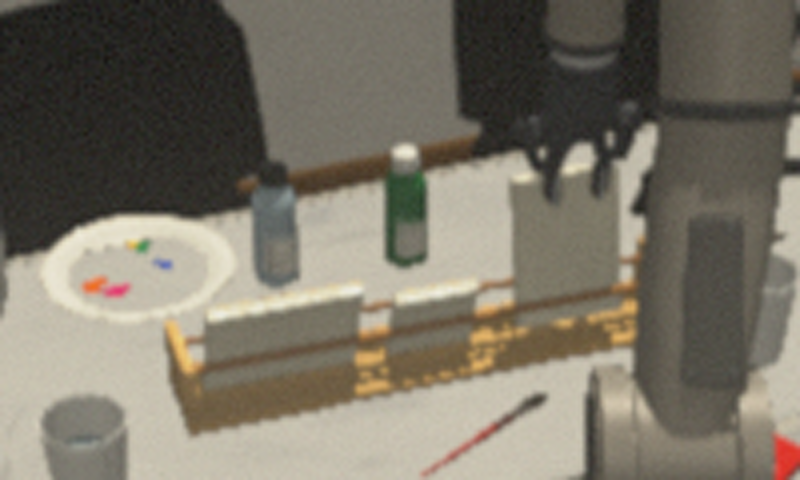

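>>> {"name": "carry_out", "arguments": {
  "motion": "0.5 4 0 0 0;0.5 4 0 0 0;0.5 3 0 0 0;0.5 0 0 0 0;0.5 0 0 0 0;0.5 0 0 0 0;0.5 -5 0 0 0;0.5 -10 0 0 0"
}}

```text
clock: 9.4
tcp_pos: [0.5397, -0.1929, 0.1593]
orientation: [-3.139, 0.134, 0.0]
contact_force: [-0.3, -0.7, -0.1]
grip_width: 0.0424
```

>>> {"name": "carry_out", "arguments": {
  "motion": "0.5 -15 0 0 0;0.5 -20 0 0 0;0.5 -25 0 0 0;0.5 -25 0 0 0;0.5 -25 0 0 0;0.5 -20 0 0 0;0.5 0 0 0 0;0.5 0 0 0 0"
}}

```text
clock: 10.4
tcp_pos: [0.4111, -0.182, 0.1596]
orientation: [3.138, -0.134, 0.002]
contact_force: [-0.3, 0.1, -0.8]
grip_width: 0.0422
```

```bash
python3 - <<'E'
from h import *
from bench import grab_frame
go([.43,.14,.16])
for n in("scene","top"): 
    im=grab_frame(n)[:,:,::-1]
    im=im[140:260,200:400] if n=="scene" else im[170:290,200:400]
    cv2.imwrite(f"pics/{n}5.png",cv2.resize(im,None,fx=4,fy=4,interpolation=cv2.INTER_CUBIC))
E
```

```text
tcp [ 0.4111 -0.182   0.1596] f [-0.3  0.1 -0.8] j [ 0.47  0.21 -0.21  2.14  0.06  0.8  -1.44]
shift mm [  -8.6 -322.5   -0.5] twist -0.006
[[ 0.996 -0.085  0.001]
 [-0.085 -0.996 -0.   ]
 [ 0.001  0.    -1.   ]]
```

View pics/scene5.png

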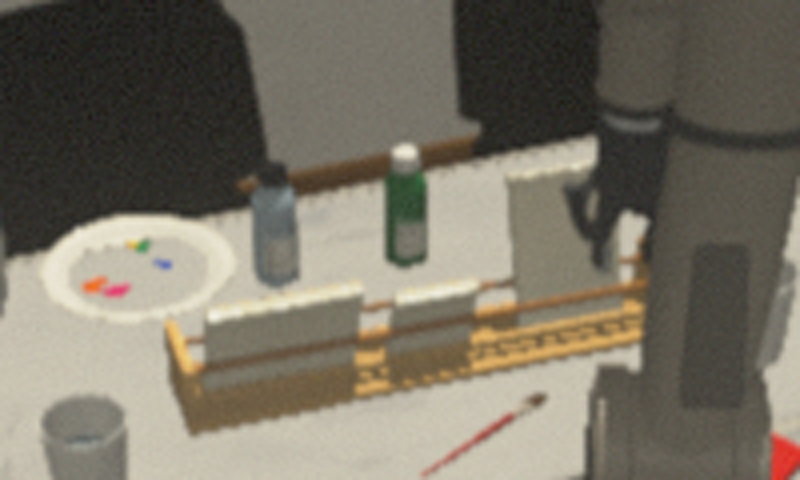

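View pics/top5.png

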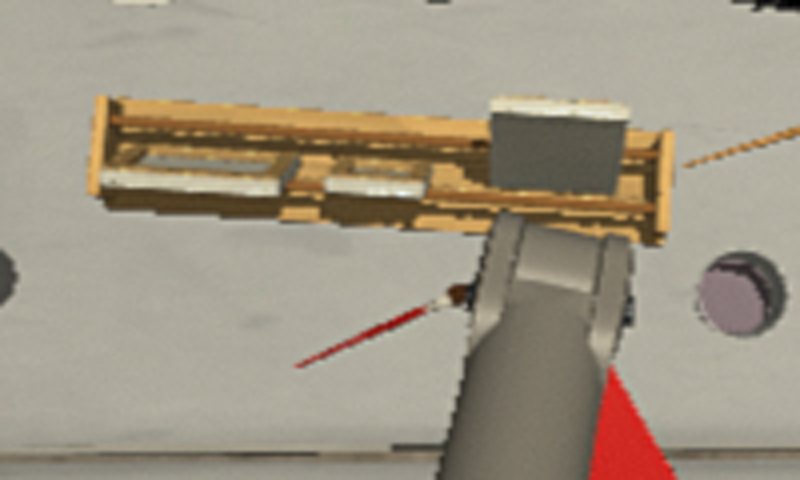

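The tall canvas now leans back on the rear rail: its top is at (560,107) in the top crop and its y position is unchanged. Next is the wide one: lift, then travel over.

>>> {"name": "carry_out", "arguments": {
  "motion": "0.5 0 0 -40 0;0.5 12 -10 -20 0;0.5 12 -50 0 0;0.5 0 -50 0 0;0.5 0 -50 0 0;0.5 0 -50 0 0;0.5 0 -50 0 0;0.5 0 0 0 0"
}}

```text
clock: 11.5
tcp_pos: [0.4572, 0.0798, 0.2196]
orientation: [-3.137, 0.122, -0.001]
contact_force: [0.0, -0.0, 0.5]
grip_width: 0.043
```

```bash
python3 -c "
from h import *
go([.45,.137,.115])"
```

```text
tcp [0.4572 0.0798 0.2196] f [ 0.  -0.   0.5] j [ 0.09  0.17 -0.44  2.03  0.09  0.96 -2.04]
shift mm [-11.7 -56.2 104.7] twist 0.001
[[ 0.997 -0.078  0.001]
 [-0.078 -0.997  0.002]
 [ 0.001 -0.002 -1.   ]]
```

>>> {"name": "carry_out", "arguments": {
  "motion": "0.5 -6 -28 0 0;0.5 -6 -28 0 0;0.5 0 0 35 0;0.5 0 0 35 0;0.5 0 0 37 0;0.5 15 0 0 0;0.5 15 0 0 0;0.5 0 0 0 0"
}}

```text
clock: 12.5
tcp_pos: [0.4824, 0.1294, 0.1139]
orientation: [-3.137, 0.137, -0.006]
contact_force: [-0.1, -0.4, 0.9]
grip_width: 0.0427
```

```bash
python3 - <<'E'
from h import *
from bench import grab_frame
go([.526,.131,.112])
for n in("scene","top"): 
    im=grab_frame(n)[:,:,::-1]
    im=im[140:260,200:400] if n=="scene" else im[170:290,200:400]
    cv2.imwrite(f"pics/{n}6.png",cv2.resize(im,None,fx=4,fy=4,interpolation=cv2.INTER_CUBIC))
E
```

```text
tcp [0.4824 0.1294 0.1139] f [-0.1 -0.4  0.9] j [-0.03  0.38 -0.43  2.05  0.23  0.75 -2.26]
shift mm [43.2 -5.4  2.1] twist -0.008
[[ 0.996 -0.087  0.004]
 [-0.087 -0.996  0.001]
 [ 0.004 -0.002 -1.   ]]
```

View pics/scene6.png

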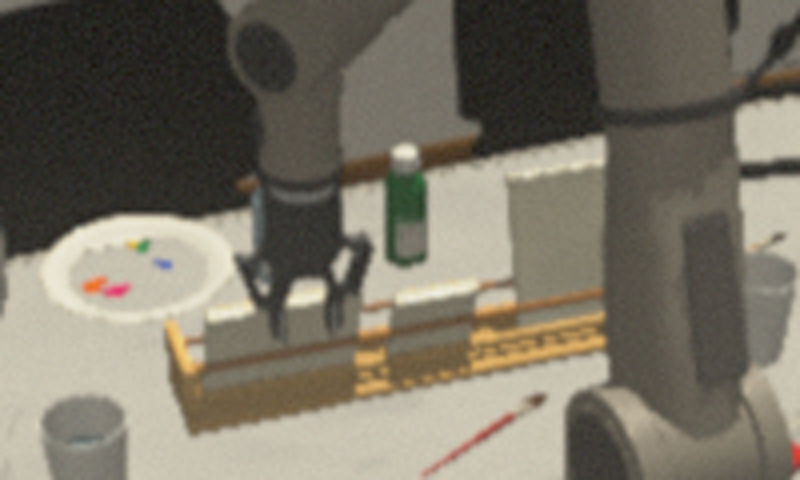

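View pics/top6.png

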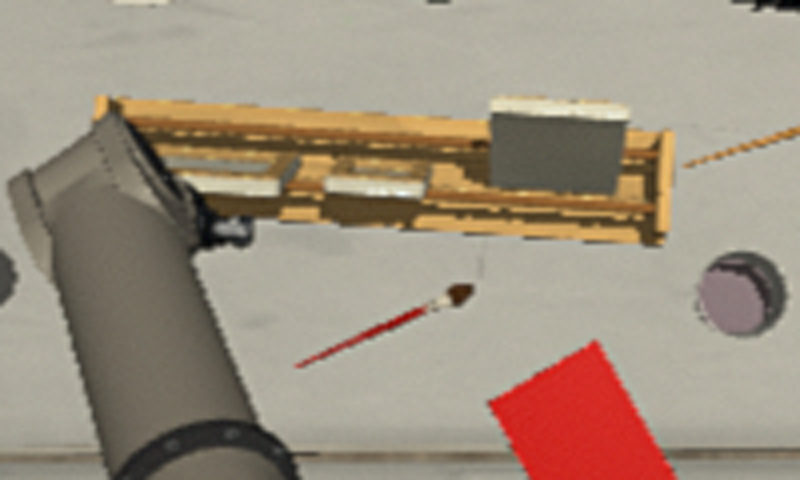

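The hand is in front of the wide canvas, within about 5 mm of centre and touching nothing. Now the slow push.

>>> {"name": "carry_out", "arguments": {
  "motion": "0.5 5 -5 0 0;0.5 5 0 0 0;0.5 5 0 0 0;0.5 4 0 0 0;0.5 4 0 0 0;0.5 4 0 0 0;0.5 4 0 0 0;0.5 4 0 0 0"
}}

```text
clock: 13.6
tcp_pos: [0.5149, 0.1313, 0.1123]
orientation: [-3.139, 0.134, -0.0]
contact_force: [-1.0, 0.2, 0.5]
grip_width: 0.0425
```

>>> {"name": "carry_out", "arguments": {
  "motion": "0.5 4 0 0 0;0.5 4 0 0 0;0.5 4 0 0 0;0.5 4 0 0 0;0.5 4 0 0 0;0.5 4 0 0 0;0.5 0 0 0 0;0.5 0 0 0 0"
}}

```text
clock: 14.6
tcp_pos: [0.5384, 0.1293, 0.1123]
orientation: [3.139, -0.134, -0.0]
contact_force: [-0.4, 0.2, -0.9]
grip_width: 0.0425
```

```bash
python3 - <<'E'
from h import *
from bench import grab_frame
go([.565,.131,.112])
for n in("scene",): 
    im=grab_frame(n)[:,:,::-1]
    im=im[140:260,200:400] if n=="scene" else im[170:290,200:400]
    cv2.imwrite(f"pics/{n}7.png",cv2.resize(im,None,fx=4,fy=4,interpolation=cv2.INTER_CUBIC))
E
```

```text
tcp [0.5384 0.1293 0.1123] f [-0.4  0.2 -0.9] j [-0.03  0.46 -0.41  1.93  0.24  0.8  -2.22]
shift mm [26.3 -3.9  0.3] twist -0.006
[[ 0.996 -0.085 -0.   ]
 [-0.085 -0.996 -0.   ]
 [-0.     0.    -1.   ]]
```

View pics/scene7.png

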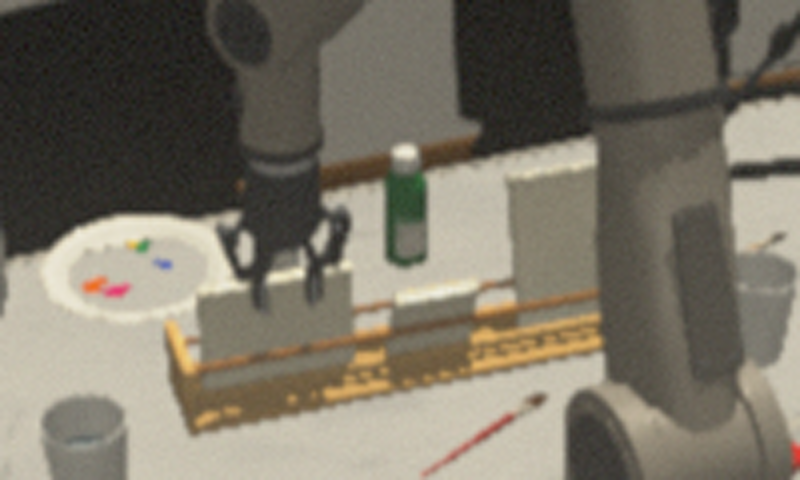

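It's rising evenly and is about upright. I'll carry on past the tipping point.

>>> {"name": "carry_out", "arguments": {
  "motion": "0.5 4 0 0 0;0.5 4 0 0 0;0.5 4 0 0 0;0.5 4 0 0 0;0.5 4 0 0 0;0.5 4 0 0 0;0.5 4 0 0 0;0.5 0 0 0 0"
}}

```text
clock: 15.65
tcp_pos: [0.5668, 0.1269, 0.1123]
orientation: [-3.139, 0.134, -0.0]
contact_force: [0.4, 0.5, 0.2]
grip_width: 0.0428
```

```bash
python3 - <<'E'
from h import *
from bench import grab_frame
go([.565,.131,.112])
for n in("scene",): 
    im=grab_frame(n)[:,:,::-1]
    im=im[140:260,200:400] if n=="scene" else im[170:290,200:400]
    cv2.imwrite(f"pics/{n}8.png",cv2.resize(im,None,fx=4,fy=4,interpolation=cv2.INTER_CUBIC))
E
```

```text
tcp [0.5668 0.1269 0.1123] f [0.4 0.5 0.2] j [-0.02  0.49 -0.4   1.87  0.25  0.83 -2.2 ]
shift mm [-2.2 -4.   0.3] twist -0.007
[[ 0.996 -0.085  0.   ]
 [-0.085 -0.996  0.   ]
 [ 0.    -0.    -1.   ]]
```

View pics/scene8.png

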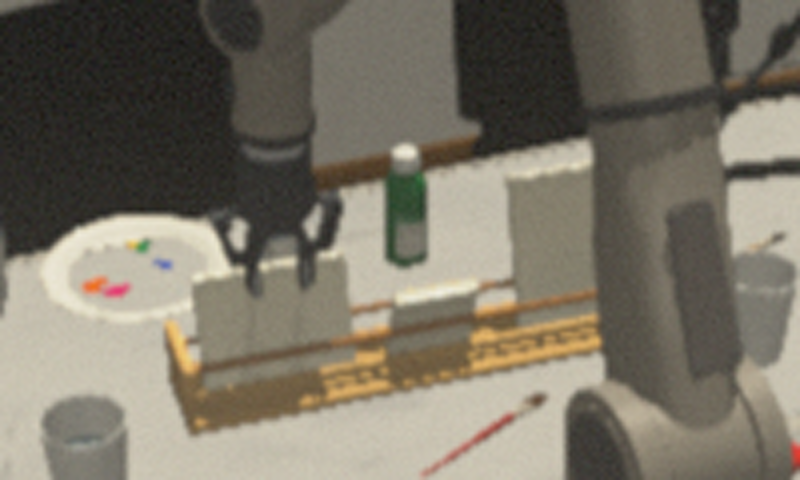

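>>> {"name": "carry_out", "arguments": {
  "motion": "0.5 3 0 0 0;0.5 2 0 0 0;0.5 0 0 0 0;0.5 0 0 0 0;0.5 -5 0 0 0;0.5 -10 0 0 0;0.5 -20 0 0 0;0.5 -25 0 0 0"
}}

```text
clock: 16.7
tcp_pos: [0.5111, 0.1316, 0.1124]
orientation: [-3.138, 0.134, -0.001]
contact_force: [-0.3, 0.9, 0.2]
grip_width: 0.0427
```

>>> {"name": "carry_out", "arguments": {
  "motion": "0.5 -25 0 0 0;0.5 -20 0 0 0;0.5 0 0 -40 0;0.5 0 0 -50 0;0.5 0 40 -30 0;0.5 0 50 0 0;0.5 0 50 0 0;0.5 0 0 0 0"
}}

```text
clock: 17.7
tcp_pos: [0.454, -0.0082, 0.2323]
orientation: [3.136, -0.145, 0.0]
contact_force: [0.2, 0.1, -0.3]
grip_width: 0.0427
```

```bash
python3 - <<'E'
from h import *
from bench import grab_frame
go([.565,.131,.112])
for n in("scene","top"): 
    im=grab_frame(n)[:,:,::-1]
    im=im[140:260,200:400] if n=="scene" else im[170:290,200:400]
    cv2.imwrite(f"pics/{n}9.png",cv2.resize(im,None,fx=4,fy=4,interpolation=cv2.INTER_CUBIC))
E
```

```text
tcp [ 0.454  -0.0082  0.2323] f [ 0.2  0.1 -0.3] j [ 0.23  0.13 -0.38  2.04  0.06  0.98 -1.84]
shift mm [  97.6 -149.   120. ] twist -0.013
[[ 0.996 -0.092  0.   ]
 [-0.092 -0.996 -0.002]
 [ 0.     0.002 -1.   ]]
```

View pics/scene9.png

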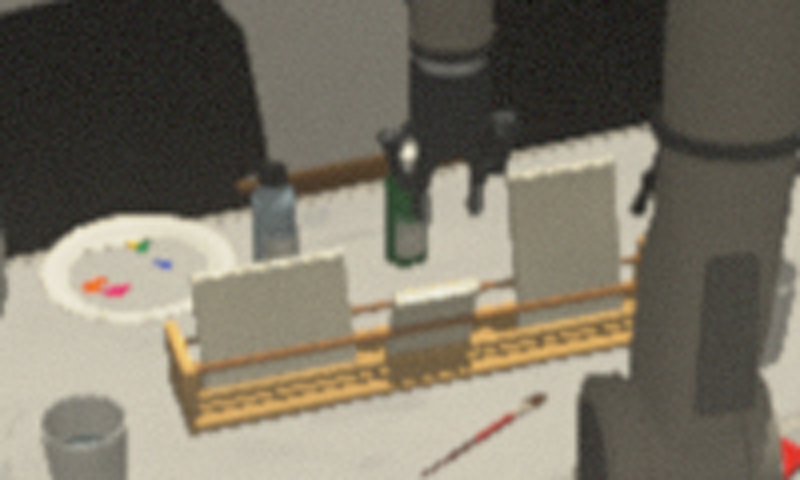

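View pics/top9.png

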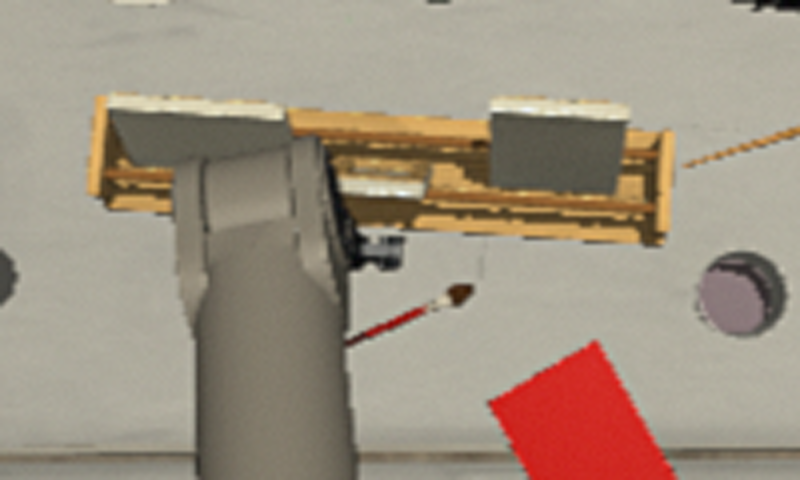

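```bash
python3 - <<'E'
from h import *
T=lambda u,v,z:w("top",200+u/4,170+v/4,z)
o=np.array([.546,-.029]);X=np.array([np.cos(YAW),np.sin(YAW)]);Y=np.array([-X[1],X[0]])
for k,z,a,b in [('wide',.131,[(107,95),(286,106),(109,107),(287,118)],(.526,.1312)),('tall',.179,[(490,97),(630,103),(492,113),(630,119)],(.4847,-.1875))]:
    P=np.array([T(*x,z) for x in a]).mean(0)[:2]
    print(k,"stand x,y now",((P-o)@X).round(4),((P-o)@Y).round(4),"before",((np.array(b)-o)@X).round(4),((np.array(b)-o)@Y).round(4))
E
```

```text
wide stand x,y now 0.0338 0.1599 before -0.0326 0.1581
tall stand x,y now 0.046 -0.163 before -0.0486 -0.1628
```

Each lean mirrors how it started (wide −33 → +34 mm, tall −49 → +46 mm), and the shift along the groove is 2 mm or less. Handing in.

```bash
python3 -c "
from bench import r
print(r.hand_in(), r.get_obs()['clock'])"
```

```text
the job is handed in; nothing more can be done
the job is handed in; nothing more can be done
```

I pushed the tall canvas and then the wide canvas back past upright with the half-open fingertips. Both now rest leaning on the rear rail, and I handed the job in at about 18 s of the 48 s allowed.

- **Lean:** in the last images the top of the tall canvas moved from −49 to +46 mm and the wide one from −33 to +34 mm, measured across the groove from the stand's middle. That mirrors how they started.
- **Shift along the groove:** 2 mm or less for both, which is within measurement error.
- **Everything else:** by eye in the last images, the small square canvas still leans forward and the other things in view had not moved. I did not measure those. The arm was clear, with no contact force.
- **One correction:** on the first push of the tall canvas I saw a 5 N upward force, probably its top edge catching under the gripper's knuckles. I backed off, so the canvas came forward again, then raised the tool 18 mm and repeated the push. After that the readings taken at the end of each move stayed around 1 N.

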